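# Strip down an instrument module for repair

### The arm

A 7-joint arm with a two-finger parallel gripper is mounted at the origin on the work surface. World frame = base frame: x ahead of the robot, y to its left, z up, the work surface at z = 0. Lengths are in m, angles in rad, forces in N, time in s.
With the tool pointing down it reaches from about 0.4 to 0.85 m from the base axis. Payload 10.4 kg.
Tool frame: the origin (TCP) lies at the very end of the fingers, on their centre line; the grasp point (between the pads) lies 19 mm behind it; z points along the fingers, y is the line along which they close (so a half turn about z gives the same grasp; the last joint's range is limited). The gripper opens to 87 mm and grips with 3 to 60 N. Pads are 19 mm wide; open, the fingers measure 117 mm over their backs; the gripper's body (75 mm by 190 mm) begins 51 mm behind the grasp point.
Start: joints at [-1.215, 0.332, -0.065, 1.46, 0.022, 1.35, -0.088], TCP at [0.231, 0.581, 0.223] pointing down, gripper open.
Joint ranges: [-2.6, 2.6], [-0.5, 2.12], [-1.47, 1.34], [0.16, 2.42], [-1.27, 4.41], [0.06, 2.06], [-2.6, 2.6]. Speed limits (rad/s): [2.22, 2.22, 2.79, 2.79, 3.14, 3.14, 3.14].

### API

Orientations are given as a unit quaternion [x, y, z, w].
In Python, from bench import * gives the robot as it stands.
- The arm moves only by the tool step_arm, never from a script. Its arguments are lists of equal length, an entry for each row: "delta_pos": the shift along the world's x, y, z in units of 25 mm (1.0 is 25 mm), a list of three; "turn": the turn about the world's z in units of 0.12 rad (1.0 is 0.12 rad). In form: {"delta_pos": [[tx, ty, tz], ...], "turn": [turn, ...]}. A call has 1 to 12 rows; each row shifts and turns the commanded pose from where the row before left it; what a row does not reach is not made up. A row lasts 1/10 s, in which the tool goes at most 50 mm and 8.59 degrees, less where a joint would pass 70% of its speed; a pose out of reach is approached as far as the arm can. A call with a number of a shift or a turn outside -1 to 1 is refused whole. A call with a gripper value outside its range is refused whole. "grip" is the closure, from 0 (fully open) to 1 (shut), set as the call begins (left out, the last holds). The fingers move at their own pace and stop on an object; "newtons" is the grip in N (left out, the last holds). Time passes only in rows, so rows that do not move let the fingers close. It gives the time, the measured TCP pose, the force, the opening and the grip force at its end, in the units of the state.
- read_state(): the state, without advancing time (a new reading comes with each control period).
- camera(name): name is "scene" or "side" or "wrist"; returns a dict with "image" (480x640x3 uint8, red, green, blue), "z_map" (480x640 float32, m along the optical axis (not along the pixel's ray), 0 where there is no reading), "mtx" (3x3 intrinsics, pixels), "view" (4x4, takes a point from world to camera coordinates). Camera axes: x right, y up, looking along -z (the intrinsics and any distortion apply to the point x, -y, -z); pixel columns grow to the right and rows downward; lengths in m; the calibration is good to about 2 mm. A picture is of the moment at which its call begins.
- close_job(): hands the job in; it is judged then, once.
The state is a dict: "time": time; "joint_positions": joint angles; "joint_vel": joint speeds; "joint_torque": joint torques, N m; "ee_pos": TCP position; "eef_rot": TCP orientation; "ft_force": force on the tool from outside, world axes, zero at the start; "torque": the same for the moment, N m; "width": finger opening in m; "grip_force": force on a finger pad.
Only numpy, scipy, OpenCV 4.12 (cv2) and the standard library are available. Lean on these libraries where they do the work, as an engineer would, in place of code of your own. Each camera call takes 0.05 s, during which the arm holds its last target. There are 200 camera calls.

### The job

Take the instrument module apart for repair: lift off its cover by the handle, then the metal shield can inside, and lay both side by side on the grey mat, each flat and the same way up as it was in the module. Then lift the circuit board out by its heat sink and lay it flat, parts upward, in the black tray. Set every part down gently rather than dropping it, and leave the meter, the spool and the screwdriver where they are.

Things in the scene. Friction and masses are not known exactly. Their poses are not given: they have to be found in the camera images.
- housing: Grey open-topped metal box of the module, fixed to the bench, 128 (x) x 114 (y) x 55 mm high, walls 4 mm (well 120 x 106 mm), two brass sockets stick out 10 mm on its -x face. Origin: centre of its underside, z up. Nested in it at the start, all centred and with the same x and y axes, bottom to top: board (origin 10 mm above the housing's), shield (14 mm above), cover (52 mm above).
- cover: Aluminium cover lying on the housing's rim: plate 128 (x) x 114 (y) x 4 mm with a lip 3 mm deep below it (116 x 102 mm outside, drops into the well with 2 mm clearance all round). Black handle on the middle of the top: a bar 76 mm long along x, 12 mm wide (y), 10 mm tall, on two posts, its top 39 mm above the origin and 32 mm above the plate. Origin: centre of the lip's lower edge, z up; laid on a surface it rests on this lip. About 220 g, only lying there, not fastened.
- shield: Steel shield can, a box open below, 70 (x) x 46 (y) x 37 mm high, walls 2 mm, small round holes in its top. It stands on the board over a 4 mm high metal fence (2 mm clearance all round) and covers the heat sink. Origin: centre of its lower edge, z up. Its top lies 4 mm below the housing's rim; there are 30 mm free on either y side between it and the housing's wall. About 80 g, not fastened.
- board: Green circuit board 116 (x) x 102 (y) x 4 mm, lying on four brass stand-offs in the housing with 2 mm clearance all round: lift it straight up. In its middle, under the shield, stands a dark finned heat sink 40 (x) x 20 (y) mm, from 4 to 36 mm above the origin: the place to hold it. Other parts on it are under 10 mm high. Origin: centre of its underside, z up. About 160 g, not fastened.
- mat: Grey mat fixed on the bench, 260 (x) x 160 (y) x 3 mm. Origin: centre of its underside (its top is 3 mm higher), x along its long side. Left or right of the module.
- tray: Black open tray fixed on the bench, 144 (x) x 130 (y) x 20 mm high, walls 4 mm, floor 4 mm thick (inside 136 x 122 mm, so that the board lies in it with 10 mm to spare on each side if it is in line with it). Origin: centre of its underside, x along its longer side. On the other side of the module from the mat.
- meter: Bystander: yellow multimeter lying loose on the bench, 85 (x) x 170 (y) x 42 mm. Origin: centre of its underside.
- spool: Bystander: spool of solder standing loose on its flat end, 57 mm across, 41 mm high. Origin: centre of its underside.
- driver: Bystander: screwdriver lying loose along its own x, 180 mm long. Red handle to -x, origin about mid-length, underside.
Not all that is in view belongs to the job. Leave any orange look-alike of the cover alone. Of the things shaped like the tray, the black one is meant.

How it is judged:
By the outcome, as a careful person would: the job done as asked, in the order asked, and still so for the second after the job is handed in, with the robot touching nothing.
It also fails if it takes over 70 s, if anything falls off the work surface, if the arm or the gripper's body presses on something with over 40 N, if the wrist force passes 120 N, or if a joint passes its speed limit or range.

## Working session

There is one attempt and no reset: what is moved stays moved. The work goes in short steps, Python scripts to look and compute and a tool call to move; the robot and the scene stay as the last step left them, time stands still between calls to the robot, and variables do not carry over. Pictures are saved under pics/ and viewed, at most 12 in all, crops included, and the job is handed in when it is done.

Besides the shell and the picture viewer there is one more tool, called as a command line: name --pt "numbers of a row" for each row, then --argument value for the rest. step_arm: Moves the arm, as the interface text tells. Shifts and turns lie within -1 to 1; 1 stands for 25 mm of shift or 0.12 rad of turn. Its arguments: {"type":"object","properties":{"delta_pos":{"type":"array"},"turn":{"type":"array"},"grip":{"type":"number"},"newtons":{"type":"number"}},"required":["delta_pos","turn"]}

```bash
mkdir -p pics; cat > h.py <<'E'
from bench import *
import numpy as np, cv2
def grab(n):
    c=camera(n); np.savez('/tmp/%s.npz'%n,**c); return c
def load(n): return dict(np.load('/tmp/%s.npz'%n))
def cloud(c):
    v,u=np.mgrid[0:480,0:640]; z=c['z_map']; K=c['mtx']
    p=np.stack([(u-K[0,2])/K[0,0]*z,-(v-K[1,2])/K[1,1]*z,-z],-1)
    T=np.linalg.inv(c['view']); w=p@T[:3,:3].T+T[:3,3]; w[z<=0]=np.nan; return w
def ray(c,u,v,h):
    K=c['mtx'];T=np.linalg.inv(c['view'])
    d=T[:3,:3]@np.array([(u-K[0,2])/K[0,0],-(v-K[1,2])/K[1,1],-1]);o=T[:3,3]
    return o+d*(h-o[2])/d[2]
E
python3 - <<'E'
from h import *
print(read_state())
a=[]
for n in ['scene','side']:
    c=grab(n); a.append(c['image']); print(np.linalg.inv(c['view'])[:3,3],c['mtx'][0,0])
    cv2.imwrite('pics/%s0.png'%n,c['image'][...,::-1])
E
```

```text
{'time': 0.0, 'joint_positions': array([-1.21462494,  0.33287906, -0.06471649,  1.46095773,  0.02159303,
        1.34992243, -0.08849024]), 'joint_vel': array([-0.00084257,  0.00039942, -0.00169057, -0.00038039, -0.00047772,
       -0.00024775,  0.00021434]), 'joint_torque': array([ 2.23263723e-04, -6.23274136e+01,  2.44132429e-02, -3.89899278e+01,
       -6.14714739e-02,  4.00007854e-02,  1.02102972e-04]), 'ee_pos': array([0.23095767, 0.58032566, 0.22174167]), 'eef_rot': array([ 1.88233388e-01,  9.82124050e-01, -7.27330505e-04, -1.10062262e-04]), 'ft_force': array([ 0.36250364, -0.34559977, -0.47692463]), 'torque': array([ 0.05018011,  0.02669578, -0.0275377 ]), 'grip_force': 0.0, 'width': 0.08684221646989397}
[ 1.01133306 -0.75287915  1.15737275] 569.2408899950273
[0.10307726 0.93946728 1.00395588] 550.5497958702019
```

View pics/scene0.png

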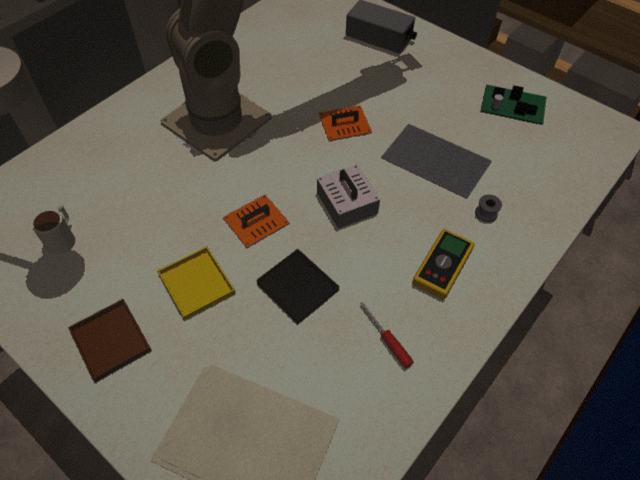

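View pics/side0.png

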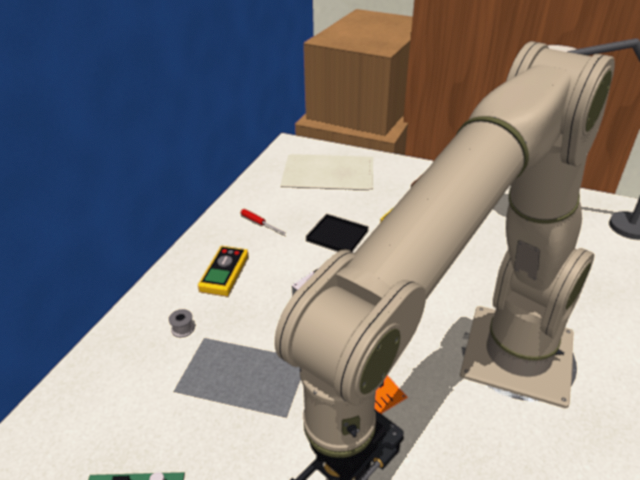

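The scene picture shows the pale-covered module at (348,193), the grey mat at (436,160), the black tray at (298,286), the meter at (443,263), the spool at (488,207) and the driver at (388,335). The side view is half blocked by the arm, but shows the mat at (243,375) and the black tray at (337,233).

What could be taken for the wanted thing:
- **Cover:** pale on the module (348,190) versus orange at (346,122) and (256,220). I choose the pale one.
- **Tray:** black (298,286) versus yellow (196,282) and brown (110,340). I choose the black one.
- **Board:** inside the module, versus a loose green board at (514,104).

```bash
cat >> h.py <<'E'
def rect(p):
    r=cv2.minAreaRect((p[:,:2]*1000).astype(np.float32)); return np.round(r[0],1),np.round(r[1],1),round(r[2],2)
E
python3 - <<'E'
from h import *
c=load('scene'); w=cloud(c); im=c['image']
print('bench z',np.nanmedian(w[300:340,220:240,2]))
cv2.imwrite('pics/crop.png',cv2.resize(im[140:330,230:420],(760,760))[:600,:,::-1])
def comp(mask,u,v,h):
    n,l,s,ce=cv2.connectedComponentsWithStats(mask.astype(np.uint8)); m=(l==l[v,u])&mask
    cs,_=cv2.findContours(m.astype(np.uint8),cv2.RETR_EXTERNAL,cv2.CHAIN_APPROX_NONE)
    k=max(cs,key=cv2.contourArea)[:,0]; return k,np.array([ray(c,u,v,h) for u,v in k])
hsv=cv2.cvtColor(im,cv2.COLOR_RGB2HSV)
for nm,(u,v) in dict(plate=(330,185),handle=(348,180),mat=(436,160),tray=(298,286),meter=(443,263),spool=(488,200)).items():
    print(nm,im[v,u],hsv[v,u],w[v,u].round(3))
# depth-based
X=w.reshape(-1,3); 
roi=np.zeros((480,640),bool); roi[150:235,305:390]=1
m=roi&(abs(w[...,2]-0.059)<.004); p=w[m]; print('plate depth',m.sum(),rect(p),p[:,2].mean())
m=roi&(w[...,2]>0.08); p=w[m]; print('handle depth',m.sum(),rect(p),p[:,2].max())
g=im.max(2)
k,p=comp((g<45)&(np.arange(640)[None]>250)&(np.arange(640)[None]<342)&(np.arange(480)[:,None]>245),298,286,.015); print('tray',len(k),rect(p))
mm=(g<130); mm[:115]=0; mm[:,:378]=0; mm[200:]=0; mm[:,492:]=0
k,p=comp(mm,436,160,.003); print('mat',len(k),rect(p))
E
```

```text
bench z 1.8465563723646383e-05
plate [103  92  90] [  5  32 103] [ 0.436 -0.012  0.055]
handle [25 21 20] [ 6 51 25] [0.478 0.006 0.09 ]
mat [66 61 61] [ 0 19 66] [0.572 0.282 0.002]
tray [25 25 26] [120  10  26] [ 0.55  -0.265  0.006]
meter [104  91  90] [  2  34 104] [ 0.78  -0.016  0.044]
spool [20 22 16] [40 70 22] [0.762 0.218 0.042]
plate depth 1514 (array([479.6,   5.6]), array([116.1, 134.1]), 65.23) 0.05903559104210174
handle depth 151 (array([479.4,   4.8]), array([14.7, 78.1]), 66.28) 0.09653485421352981
tray 177 (array([ 550.2, -267.4]), array([134.9, 149.7]), 83.13)
mat 253 (array([568.5, 286.8]), array([267.6, 174.9]), 6.71)
```

View pics/crop.png

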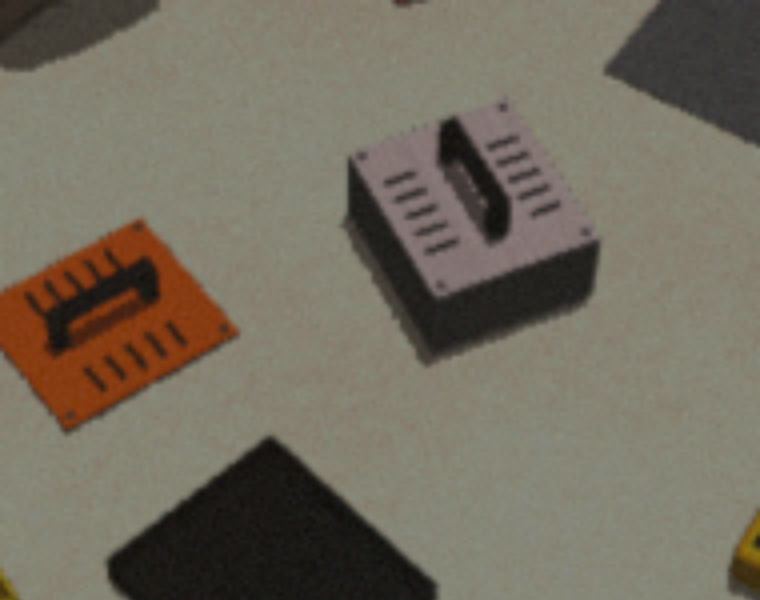

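The crop shows the chosen pale cover, with its black handle upright, at crop (475,180). The orange look-alike lies on the bench at (110,320) and is rejected. The black tray is at the bottom left. I'm moving above the module for a wrist look.

step_arm --pt "0.41 -0.96 0.04" --pt "0.41 -0.96 0.04" --pt "0.41 -0.96 0.04" --pt "0.41 -0.96 0.04" --pt "0.41 -0.96 0.04" --pt "0.41 -0.96 0.04" --pt "0.41 -0.96 0.04" --pt "0.41 -0.96 0.04" --pt "0.41 -0.96 0.04" --pt "0.41 -0.96 0.04" --pt "0.41 -0.96 0.04" --pt "0.41 -0.96 0.04" --turn '[0,0,0,0,0,0,0,0,0,0,0,-0.4]'

```text
time: 1.3
ee_pos: [0.3544, 0.2914, 0.2344]
eef_rot: [0.212, 0.977, -0.0, -0.0]
ft_force: [0.4, 0.2, 0.3]
width: 0.0869
grip_force: 0.0
```

step_arm --pt "0.41 -0.96 0.04" --pt "0.41 -0.96 0.04" --pt "0.41 -0.96 0.04" --pt "0.41 -0.96 0.04" --pt "0.41 -0.96 0.04" --pt "0.41 -0.96 0.04" --pt "0.41 -0.96 0.04" --pt "0.41 -0.96 0.04" --pt "0.41 -0.96 0.04" --pt "0.41 -0.96 0.04" --pt "0.41 -0.96 0.04" --pt "0.41 -0.96 0.04" --turn '[0,0,0,0,0,0,0,0,0,0,0,0]'

```text
time: 2.5
ee_pos: [0.4772, 0.0032, 0.2465]
eef_rot: [0.213, 0.977, 0.0, -0.0]
ft_force: [-0.1, 0.9, 0.7]
width: 0.0869
grip_force: 0.0
```

```bash
cat >> h.py <<'E'
def pose():
    s=read_state(); q=s['eef_rot']; a=np.degrees(np.arctan2(q[1]**2-q[0]**2,2*q[0]*q[1]))
    print('t',round(s['time'],2),'tcp',(s['ee_pos']*1000).round(1),'yclose',round(a,2),'w',round(s['width']*1000,1),'F',s['ft_force'].round(1),'tilt',q[2:].round(3)); return s
E
python3 - <<'E'
from h import *
pose()
c=grab('wrist'); w=cloud(c); cv2.imwrite('pics/w1.png',c['image'][...,::-1])
print(np.linalg.inv(c['view'])[:3,3])
near=np.hypot(w[...,0]-.479,w[...,1]-.005)<.11
m=near&(abs(w[...,2]-.059)<.006); p=w[m]; print(m.sum(),rect(p),np.median(p[:,2]))
m=near&(abs(w[...,2]-.091)<.005); p=w[m]; print(m.sum(),rect(p),np.median(p[:,2]))
E
```

```text
t 2.5 tcp [477.2   3.2 246.5] yclose 65.41 w 86.9 F [-0.1  0.9  0.7] tilt [ 0. -0.]
[0.41068468 0.03622147 0.4080221 ]
17650 (array([480. ,   7.9]), array([114.3, 128.3]), 65.08) 0.05835638702729973
1429 (array([479.7,   8.3]), array([11.8, 75.4]), 65.32) 0.09013478047104517
```

View pics/w1.png

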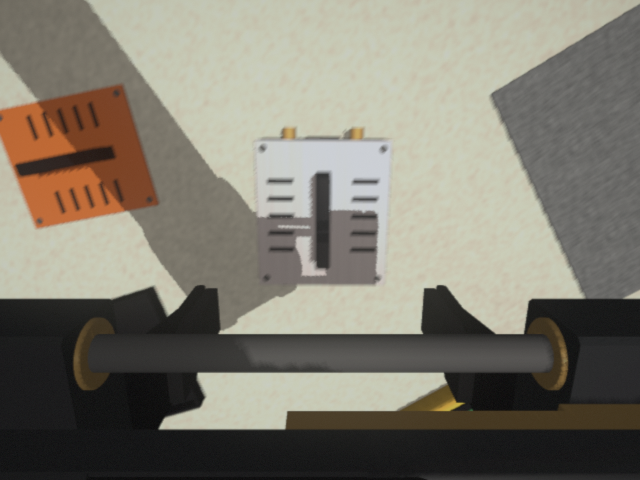

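The wrist view shows the pale cover at (320,210), its handle bar vertical at (322,220) and in line with the fingers. The brass sockets are at the top (290 and 357,132), so module +x points away from the robot (yaw about -24.8°). The orange cover at (80,155) stays clear.

step_arm --pt "0.05 0.09 -0.9" --pt "0.05 0.09 -0.9" --pt "0 0 -1" --pt "0 0 -1" --pt "0 0 -1" --pt "0 0 -1" --pt "0 0 -0.8" --pt "0 0 -0.4" --pt "0 0 -0.15" --pt "0 0 0" --turn '[0,0,0,0,0,0,0,0,0,0]'

```text
time: 3.55
ee_pos: [0.4797, 0.0091, 0.068]
eef_rot: [0.212, 0.977, -0.0, -0.0]
ft_force: [-0.5, 0.1, -0.1]
width: 0.0867
grip_force: 0.0
```

step_arm --pt "0 0 0" --pt "0 0 0" --pt "0 0 0" --pt "0 0 0" --pt "0 0 0" --pt "0 0 0" --pt "0 0 0" --pt "0 0 0" --pt "0 0 0" --pt "0 0 0" --turn '[0,0,0,0,0,0,0,0,0,0]' --grip 1 --newtons 25

```text
time: 4.55
ee_pos: [0.4795, 0.009, 0.0678]
eef_rot: [0.212, 0.977, -0.0, -0.0]
ft_force: [-2.1, -2.7, 1.4]
width: 0.0149
grip_force: 1.4
```

step_arm --pt "0 0 0" --pt "0 0 0" --pt "0 0 0.2" --pt "0 0 0.3" --pt "0 0 0.5" --pt "0 0 0.6" --pt "0 0 0.8" --pt "0 0 0.8" --pt "0 0 0.8" --pt "0 0 0" --turn '[0,0,0,0,0,0,0,0,0,0]'

```text
time: 5.55
ee_pos: [0.4814, 0.0096, 0.1711]
eef_rot: [0.212, 0.977, 0.001, 0.002]
ft_force: [0.2, 0.3, -3.0]
width: 0.0115
grip_force: 25.0
```

```bash
python3 - <<'E'
from h import *
pose()
c=grab('wrist'); w=cloud(c); im=c['image'];cv2.imwrite('pics/w2.png',im[...,::-1])
print('mat from scene/side')
for n in ['scene','side']:
    c=grab(n) ; im=c['image']; w=cloud(c); g=im.max(2).astype(int)
    sat=g-im.min(2)
    m=(abs(w[...,2]-.003)<.012)&(np.hypot(w[...,0]-.568,w[...,1]-.287)<.19)&(g<(85 if n=='scene' else 150))&(sat<25)
    m=cv2.morphologyEx(m.astype(np.uint8),cv2.MORPH_OPEN,np.ones((3,3)))
    k=max(cv2.findContours(m,0,1)[0],key=cv2.contourArea)[:,0]
    p=np.array([ray(c,u,v,.003) for u,v in k]); print(n,rect(p),cv2.contourArea(k))
    if n=='side':
        cv2.drawContours(im,[k.reshape(-1,1,2)],-1,(255,0,0),1); cv2.imwrite('pics/side1.png',im[...,::-1])
E
```

```text
t 5.55 tcp [481.4   9.6 171.1] yclose 65.56 w 11.5 F [ 0.2  0.3 -3. ] tilt [0.001 0.002]
mat from scene/side
scene (array([569.8, 283.8]), array([258.9, 160.8]), 6.82) 3915.0
side (array([567.1, 285.5]), array([256.4, 156.5]), 6.8) 6373.5
```

View pics/side1.png

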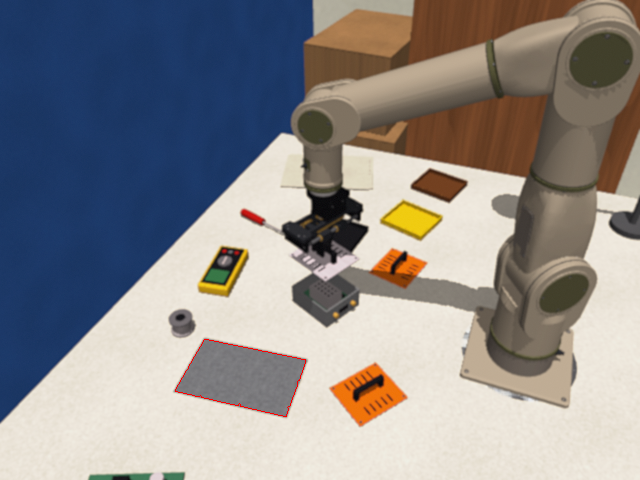

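The side view confirms the cover is held above the housing (325,255), with the shield exposed in it. The mat outline (240,375) fits, giving a mat centre near (568,285) mm and yaw 6.8°. I'm carrying the cover to the near half of the mat.

step_arm --pt "0.05 0.5 0" --pt "0.09 0.92 0" --pt "0.09 1 0" --pt "0.09 1 0" --pt "0.09 1 0" --pt "0.09 1 0" --pt "0.09 1 0" --pt "0.09 1 0" --pt "0.09 1 0" --pt "0.09 1 0" --pt "0.09 0.8 0" --pt "0.06 0.5 0" --turn '[0.2,0.4,0.4,0.4,0.4,0.4,0.4,0.4,0.4,0.4,0.4,0.34]'

```text
time: 6.9
ee_pos: [0.5046, 0.2797, 0.1675]
eef_rot: [-0.062, 0.998, 0.0, -0.0]
ft_force: [0.2, 0.0, -1.9]
width: 0.012
grip_force: 25.0
```

step_arm --pt "0 0 -0.5" --pt "0 0 -0.9" --pt "0 0 -1" --pt "0 0 -1" --pt "0 0 -0.9" --pt "0 0 -0.6" --pt "0 0 -0.3" --pt "0 0 0" --pt "0 0 0" --pt "0 0 0" --turn '[0,0,0,0,0,0,0,0,0,0]'

```text
time: 7.9
ee_pos: [0.5056, 0.2776, 0.0389]
eef_rot: [-0.059, 0.998, 0.001, 0.001]
ft_force: [-0.4, -0.5, -3.2]
width: 0.0117
grip_force: 25.0
```

```bash
python3 - <<'E'
from h import *
pose()
c=grab('side'); im=c['image']; w=cloud(c)
m=(np.hypot(w[...,0]-.507,w[...,1]-.278)<.1); p=w[m]
cv2.imwrite('pics/side2.png',cv2.resize(im[280:480,120:400],(784,560))[...,::-1])
E
```

```text
t 7.9 tcp [505.6 277.6  38.9] yclose 96.75 w 11.7 F [-0.4 -0.5 -3.2] tilt [0.001 0.001]
```

View pics/side2.png

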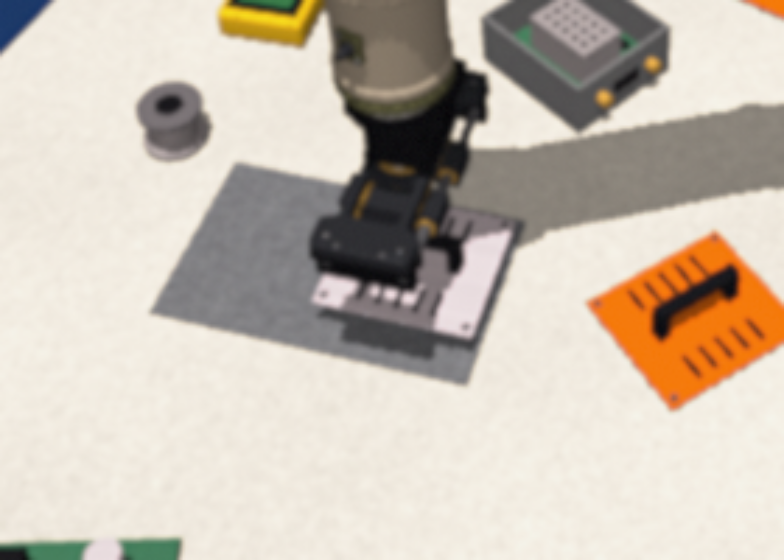

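The crop shows the cover held level over the near half of the mat (crop (420,280)), with the far half (230,270) free. The shield is in the open housing (575,25). I'm lowering gently.

step_arm --pt "0 0 -0.2" --pt "0 0 -0.2" --pt "0 0 -0.15" --pt "0 0 -0.1" --pt "0 0 -0.06" --pt "0 0 -0.04" --pt "0 0 -0.02" --pt "0 0 0" --pt "0 0 0" --turn '[0,0,0,0,0,0,0,0,0]'

```text
time: 8.85
ee_pos: [0.5049, 0.2774, 0.0188]
eef_rot: [-0.059, 0.998, 0.0, 0.0]
ft_force: [-1.1, -0.1, 0.8]
width: 0.0118
grip_force: 25.0
```

step_arm --pt "0 0 -0.03" --pt "0 0 -0.03" --pt "0 0 0" --pt "0 0 0" --turn '[0,0,0,0]'

```text
time: 9.25
ee_pos: [0.505, 0.2774, 0.0187]
eef_rot: [-0.059, 0.998, 0.0, -0.0]
ft_force: [-8.8, -3.6, 17.8]
width: 0.0119
grip_force: 25.0
```

Contact. Releasing, then rising and returning above the module to look at the shield.

step_arm --pt "0 0 0.04" --pt "0 0 0" --pt "0 0 0" --pt "0 0 0" --pt "0 0 0" --pt "0 0 0" --turn '[0,0,0,0,0,0]' --grip 0.5

```text
time: 9.85
ee_pos: [0.5049, 0.2772, 0.018]
eef_rot: [-0.059, 0.998, -0.0, -0.0]
ft_force: [-0.2, -0.7, 0.2]
width: 0.0423
grip_force: 0.0
```

step_arm --pt "0 0 0.4" --pt "0 0 0.8" --pt "0 0 1" --pt "0 0 1" --pt "0 0 1" --pt "0 0 1" --pt "0 0 1" --pt "0 0 0.7" --pt "0 0 0" --turn '[0,0,0,0,0,0,0,0,0]'

```text
time: 10.75
ee_pos: [0.5061, 0.2778, 0.194]
eef_rot: [-0.059, 0.998, 0.001, 0.002]
ft_force: [-0.5, 0.1, -0.6]
width: 0.0435
grip_force: 0.0
```

step_arm --pt "-0.05 -0.5 0" --pt "-0.09 -0.92 0.1" --pt "-0.09 -1 0.1" --pt "-0.09 -1 0.1" --pt "-0.09 -1 0.1" --pt "-0.09 -1 0.1" --pt "-0.09 -1 0.1" --pt "-0.09 -1 0.1" --pt "-0.09 -1 0.1" --pt "-0.09 -1 0.1" --pt "-0.09 -0.8 0" --pt "-0.08 -0.6 0" --turn '[-0.2,-0.4,-0.4,-0.4,-0.4,-0.4,-0.4,-0.4,-0.4,-0.4,-0.4,-0.34]'

```text
time: 11.95
ee_pos: [0.4789, 0.0047, 0.2131]
eef_rot: [0.214, 0.977, 0.0, 0.0]
ft_force: [0.4, -0.6, -0.9]
width: 0.0437
grip_force: 0.0
```

```bash
python3 - <<'E'
from h import *
pose()
c=grab('wrist'); w=cloud(c); im=c['image']; cv2.imwrite('pics/w3.png',im[...,::-1])
near=np.hypot(w[...,0]-.480,w[...,1]-.008)<.055
p=w[near&(abs(w[...,2]-.051)<.006)]; 
m=(near&(abs(w[...,2]-.051)<.006)).astype(np.uint8); k=max(cv2.findContours(m,0,1)[0],key=cv2.contourArea)[:,0]
print('shield depth',rect(w[k[:,1],k[:,0]]),'ray',rect(np.array([ray(c,u,v,.051) for u,v in k])),np.median(p[:,2]))
m=(np.hypot(w[...,0]-.480,w[...,1]-.008)<.12)&(abs(w[...,2]-.055)<.02); print('rim',rect(w[m]))
s=grab('scene'); W=cloud(s)
m=(np.hypot(W[...,0]-.505,W[...,1]-.278)<.1)&(abs(W[...,2]-.010)<.003)&(s['image'].max(2)>80);print('cover plate',rect(W[m]),np.median(W[m][:,2]))
m=(np.hypot(W[...,0]-.505,W[...,1]-.278)<.1)&(abs(W[...,2]-.042)<.005);print('handle',rect(W[m]),np.percentile(W[m][:,2],95))
E
```

```text
t 11.95 tcp [478.9   4.7 213.1] yclose 65.27 w 43.7 F [ 0.4 -0.6 -0.9] tilt [0. 0.]
shield depth (array([480.3,   7.8]), array([46. , 70.2]), 65.03) ray (array([479.8,   8. ]), array([45.9, 69.9]), 65.08) 0.05037942621521069
rim (array([479.7,   8.2]), array([114.4, 130.6]), 65.12)
cover plate (array([505.1, 276.8]), array([137.9, 123.4]), 1.86) 0.009940447608062675
handle (array([506.7, 274.8]), array([73.7, 18. ]), 8.43) 0.04485504923201034
```

View pics/w3.png

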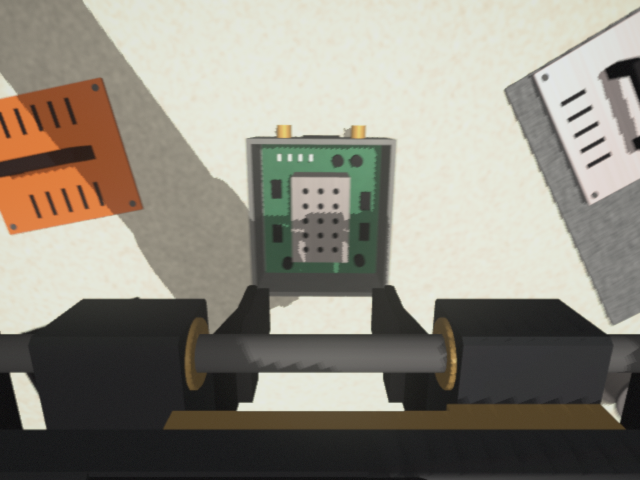

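The wrist view shows the cover on the mat at right (620,110). The open module has the pale shield at (320,215) on the green board, with small parts at about (277,190), (277,233), (365,200) and (363,232) beside it. I'm opening the fingers to 62 mm, which clears the well, and going down over the shield.

step_arm --pt "0.04 0.13 -0.5" --pt "0 0 -0.8" --pt "0 0 -1" --pt "0 0 -1" --pt "0 0 -1" --pt "0 0 -1" --pt "0 0 -0.6" --pt "0 0 0" --pt "0 0 0" --turn '[0,0,0,0,0,0,0,0,0]' --grip 0.29

```text
time: 12.95
ee_pos: [0.48, 0.0108, 0.0653]
eef_rot: [0.211, 0.977, -0.0, -0.0]
ft_force: [0.2, -0.0, 0.8]
width: 0.0619
grip_force: 0.0
```

```bash
python3 -c "
from h import *
pose()"
```

```text
t 12.95 tcp [480.   10.8  65.3] yclose 65.64 w 61.9 F [ 0.2 -0.   0.8] tilt [-0. -0.]
```

step_arm --pt "0 -0.11 -0.4" --pt "0 0 -0.4" --pt "0 0 -0.4" --pt "0 0 -0.2" --pt "0 0 -0.1" --pt "0 0 0" --turn '[0,0,0,0,0,0]'

```text
time: 13.55
ee_pos: [0.48, 0.0071, 0.0278]
eef_rot: [0.212, 0.977, -0.0, -0.0]
ft_force: [-0.0, -0.6, 0.6]
width: 0.0621
grip_force: 0.0
```

step_arm --pt "0 0 0" --pt "0 0 0" --pt "0 0 0" --pt "0 0 0" --pt "0 0 0" --pt "0 0 0" --pt "0 0 0" --pt "0 0 0" --turn '[0,0,0,0,0,0,0,0]' --grip 1 --newtons 20

```text
time: 14.35
ee_pos: [0.4803, 0.0072, 0.0283]
eef_rot: [0.212, 0.977, 0.0, 0.0]
ft_force: [-1.2, -1.0, 5.3]
width: 0.0461
grip_force: 20.0
```

step_arm --pt "0 0 0.1" --pt "0 0 0.2" --pt "0 0 0.3" --pt "0 0 0.5" --pt "0 0 0.7" --pt "0 0 0.8" --pt "0 0 0.8" --pt "0 0 0.8" --pt "0 0 0.8" --pt "0 0 0.5" --pt "0 0 0" --turn '[0,0,0,0,0,0,0,0,0,0,0]'

```text
time: 15.45
ee_pos: [0.4811, 0.0073, 0.1675]
eef_rot: [0.212, 0.977, 0.001, 0.001]
ft_force: [1.3, -0.4, -2.4]
width: 0.0459
grip_force: 20.0
```

```bash
python3 - <<'E'
from h import *
pose()
c=grab('side'); im=c['image']; w=cloud(c)
cv2.imwrite('pics/side3.png',cv2.resize(im[180:420,160:440],(700,600))[...,::-1])
E
```

```text
t 15.45 tcp [481.1   7.3 167.5] yclose 65.54 w 45.9 F [ 1.3 -0.4 -2.4] tilt [0.001 0.001]
```

View pics/side3.png

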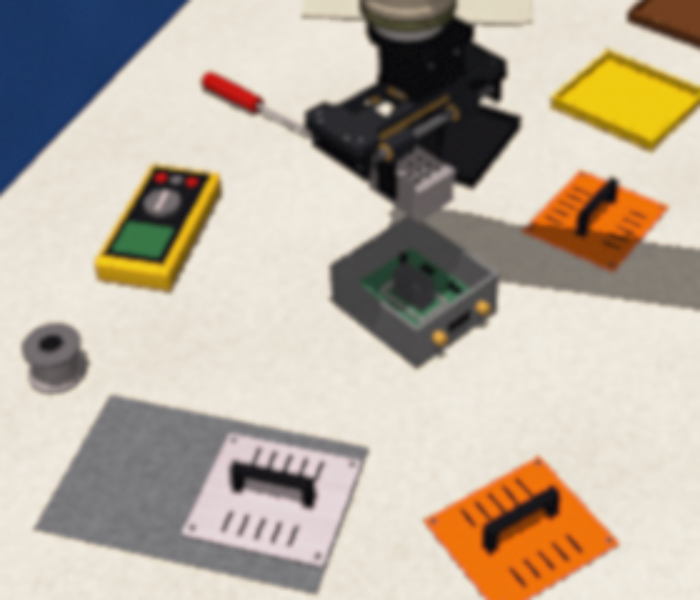

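The crop shows the shield in the gripper at (425,180). The board with its dark heat sink is still in the housing (415,285), and the cover lies flat on the mat (275,500). The far half of the mat (120,470) is free. I'm carrying the shield there.

step_arm --pt "0.3 0.6 0" --pt "0.5 0.95 0" --pt "0.56 1 0" --pt "0.56 1 0" --pt "0.56 1 0" --pt "0.56 1 0" --pt "0.56 1 0" --pt "0.56 1 0" --pt "0.56 1 0" --pt "0.56 1 0" --pt "0.56 1 0" --pt "0.52 0.9 0" --turn '[0.2,0.4,0.4,0.4,0.4,0.4,0.4,0.4,0.4,0.4,0.4,0.35]'

```text
time: 16.7
ee_pos: [0.6387, 0.2961, 0.1632]
eef_rot: [-0.062, 0.998, -0.0, -0.001]
ft_force: [-0.2, -0.0, -0.5]
width: 0.0463
grip_force: 20.0
```

step_arm --pt "0 0 -0.5" --pt "0 0 -0.9" --pt "0 0 -1" --pt "0 0 -1" --pt "0 0 -0.9" --pt "0 0 -0.6" --pt "0 0 -0.3" --pt "0 0 0" --pt "0 0 0" --pt "0 0 0" --turn '[0,0,0,0,0,0,0,0,0,0]'

```text
time: 17.7
ee_pos: [0.6399, 0.2938, 0.0369]
eef_rot: [-0.06, 0.998, 0.0, 0.001]
ft_force: [0.3, 0.1, -0.7]
width: 0.0458
grip_force: 20.0
```

```bash
python3 -c "
from h import *
pose()"
```

```text
t 17.7 tcp [639.9 293.8  36.9] yclose 96.83 w 45.8 F [ 0.3  0.1 -0.7] tilt [0.    0.001]
```

step_arm --pt "0 0 -0.2" --pt "0 0 -0.2" --pt "0 0 -0.15" --pt "0 0 -0.1" --pt "0 0 -0.06" --pt "0 0 -0.04" --pt "0 0 -0.02" --pt "0 0 0" --pt "0 0 0" --turn '[0,0,0,0,0,0,0,0,0]'

```text
time: 18.6
ee_pos: [0.6389, 0.2934, 0.0175]
eef_rot: [-0.06, 0.998, 0.0, -0.0]
ft_force: [-6.2, -2.4, 9.7]
width: 0.0458
grip_force: 20.0
```

Contact with the mat. Releasing, rising, and going back over the module.

step_arm --pt "0 0 0.02" --pt "0 0 0" --pt "0 0 0" --pt "0 0 0" --pt "0 0 0" --turn '[0,0,0,0,0]' --grip 0.2

```text
time: 19.1
ee_pos: [0.6391, 0.2935, 0.0167]
eef_rot: [-0.06, 0.998, 0.0, -0.0]
ft_force: [1.3, -0.3, -0.2]
width: 0.0688
grip_force: 0.0
```

step_arm --pt "0 0 0.3" --pt "0 0 0.7" --pt "0 0 1" --pt "0 0 1" --pt "0 0 1" --pt "0 0 1" --pt "0 0 1" --pt "0 0 1" --pt "0 0 0.7" --pt "0 0 0" --turn '[0,0,0,0,0,0,0,0,0,0]'

```text
time: 20.1
ee_pos: [0.6405, 0.2938, 0.2143]
eef_rot: [-0.059, 0.998, 0.001, 0.003]
ft_force: [0.6, 0.0, -0.3]
width: 0.0697
grip_force: 0.0
```

step_arm --pt "-0.3 -0.6 0" --pt "-0.5 -0.95 0" --pt "-0.56 -1 0" --pt "-0.56 -1 0" --pt "-0.56 -1 0" --pt "-0.56 -1 0" --pt "-0.56 -1 0" --pt "-0.56 -1 0" --pt "-0.56 -1 0" --pt "-0.56 -1 0" --pt "-0.56 -1 0" --pt "-0.52 -0.9 0" --turn '[-0.2,-0.4,-0.4,-0.4,-0.4,-0.4,-0.4,-0.4,-0.4,-0.4,-0.4,-0.35]' --grip 0.58

```text
time: 21.3
ee_pos: [0.4791, 0.0059, 0.2093]
eef_rot: [0.213, 0.977, 0.0, -0.0]
ft_force: [1.2, -0.6, 0.0]
width: 0.0367
grip_force: 0.0
```

```bash
python3 - <<'E'
from h import *
pose()
c=grab('wrist'); w=cloud(c); im=c['image']; cv2.imwrite('pics/w4.png',im[...,::-1])
m=((np.hypot(w[...,0]-.480,w[...,1]-.008)<.045)&(abs(w[...,2]-.044)<.008)).astype(np.uint8); k=max(cv2.findContours(m,0,1)[0],key=cv2.contourArea)[:,0]
print('sink',rect(w[k[:,1],k[:,0]]))
d=w-np.array([.480,.008,0]); a=np.radians(-24.9); X=d[...,0]*np.cos(a)+d[...,1]*np.sin(a); Y=-d[...,0]*np.sin(a)+d[...,1]*np.cos(a)
m=(abs(X)<.014)&(abs(Y)>.012)&(abs(Y)<.036); print('height beside sink max',np.nanmax(w[m][:,2]), np.nanpercentile(w[m][:,2],98))
m=(abs(X)<.055)&(abs(Y)<.049)&(abs(w[...,2]-.0145)<.004)&(im[...,1]>im[...,0].astype(int)+15); print('board',rect(w[m]))
s=grab('scene'); W=cloud(s)
m=(np.hypot(W[...,0]-.64,W[...,1]-.2935)<.06)&(abs(W[...,2]-.040)<.004);print('shield',rect(W[m]),np.median(W[m][:,2]))
# tray, both views: rim top at z=.02
for n in ['scene','side']:
    c=s if n=='scene' else grab('side'); im=c['image']; W=cloud(c)
    m=((np.hypot(W[...,0]-.55,W[...,1]+.267)<.12)&(im.max(2)<60)&(W[...,2]<.03)&(W[...,2]>.002)).astype(np.uint8)
    m=cv2.morphologyEx(m,cv2.MORPH_OPEN,np.ones((2,2)))
    k=max(cv2.findContours(m,0,1)[0],key=cv2.contourArea)[:,0]; print('tray',n,rect(np.array([ray(c,u,v,.02) for u,v in k])))
    q=(np.hypot(W[...,0]-.55,W[...,1]+.267)<.12)&(abs(W[...,2]-.004)<.003)&(im.max(2)<60); print(' floor',rect(W[q]))
    q=(np.hypot(W[...,0]-.55,W[...,1]+.267)<.12)&(abs(W[...,2]-.020)<.004)&(im.max(2)<60); print(' rim',rect(W[q]))
E
```

```text
t 21.3 tcp [479.1   5.9 209.3] yclose 65.4 w 36.7 F [ 1.2 -0.6  0. ] tilt [ 0. -0.]
sink (array([480.6,   8.4]), array([19.6, 40.5]), 65.15)
height beside sink max 0.29341629250257933 0.28720748741862445
board (array([480.,   8.]), array([ 97.9, 110. ]), 65.06)
shield (array([638.6, 291. ]), array([70.5, 52.4]), 6.4) 0.040106363066830575
tray scene (array([ 555.6, -270. ]), array([134.7, 149.1]), 83.4)
 floor (array([ 549.7, -266.4]), array([130.8, 142.8]), 83.02)
 rim (array([ 549.3, -266.2]), array([131.7, 146.7]), 83.42)
tray side (array([ 518.1, -248.8]), array([136.9, 101.4]), 83.35)
 floor (array([ 548.1, -268.2]), array([132.3, 137.1]), 81.33)
 rim (array([ 546.9, -259.5]), array([131.5, 145. ]), 84.17)
```

View pics/w4.png

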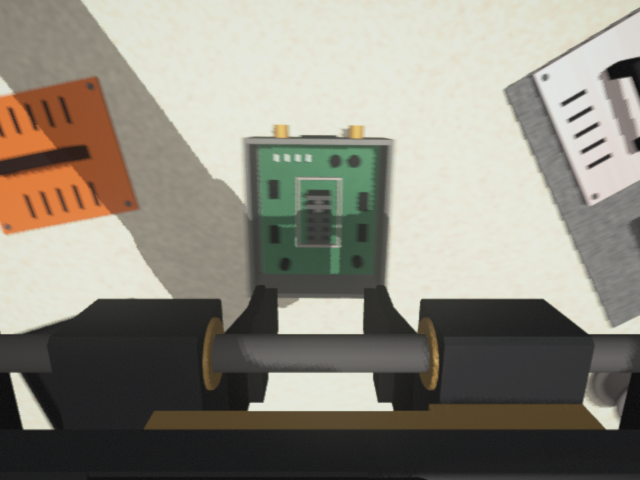

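The wrist view shows the open module with the heat sink at (318,215), the fence round it, and clear board beside the sink out to the small parts at (274,233) and (363,233). I'm descending on the sink.

step_arm --pt "0 0 -0.5" --pt "0 0 -0.8" --pt "0 0 -1" --pt "0 0 -1" --pt "0 0 -1" --pt "0 0 -1" --pt "0 0 -0.6" --pt "0 0 0" --pt "0 0 0" --turn '[0,0,0,0,0,0,0,0,0]'

```text
time: 22.35
ee_pos: [0.4801, 0.0076, 0.0615]
eef_rot: [0.211, 0.977, -0.0, -0.0]
ft_force: [-0.1, -0.5, 0.2]
width: 0.0366
grip_force: 0.0
```

step_arm --pt "0.01 0.02 -0.4" --pt "0 0 -0.4" --pt "0 0 -0.35" --pt "0 0 -0.2" --pt "0 0 -0.13" --pt "0 0 0" --pt "0 0 0" --turn '[-0.06,0,0,0,0,0,0]'

```text
time: 23.05
ee_pos: [0.4805, 0.0077, 0.025]
eef_rot: [0.215, 0.977, 0.0, 0.0]
ft_force: [0.1, 0.3, 0.4]
width: 0.0365
grip_force: 0.0
```

step_arm --pt "0 0 0" --pt "0 0 0" --pt "0 0 0" --pt "0 0 0" --pt "0 0 0" --pt "0 0 0" --pt "0 0 0" --pt "0 0 0" --turn '[0,0,0,0,0,0,0,0]' --grip 1 --newtons 25

```text
time: 23.85
ee_pos: [0.4803, 0.0073, 0.025]
eef_rot: [0.215, 0.977, -0.0, -0.0]
ft_force: [-3.4, -2.7, 5.6]
width: 0.0197
grip_force: 25.0
```

step_arm --pt "0 0 0.1" --pt "0 0 0.2" --pt "0 0 0.3" --pt "0 0 0.4" --pt "0 0 0.6" --pt "0 0 0.8" --pt "0 0 0.8" --pt "0 0 0.8" --pt "0 0 0.8" --pt "0 0 0.5" --pt "0 0 0" --turn '[0,0,0,0,0,0,0,0,0,0,0]'

```text
time: 24.95
ee_pos: [0.4816, 0.0081, 0.1593]
eef_rot: [0.215, 0.977, 0.001, 0.002]
ft_force: [0.3, -0.5, -2.3]
width: 0.0199
grip_force: 25.0
```

```bash
python3 - <<'E'
from h import *
pose()
c=grab('wrist'); w=cloud(c); im=c['image']; g=im.astype(int)
m=(g[...,1]>g[...,0]+15)&(w[...,2]>.1); p=w[m]; print(m.sum(),rect(p),'z',np.percentile(p[:,2],[5,50,95]).round(4))
A=np.c_[p[:,:2],np.ones(len(p))]; print('tilt',np.linalg.lstsq(A,p[:,2],rcond=None)[0][:2].round(3))
E
```

```text
t 24.95 tcp [481.6   8.1 159.3] yclose 65.15 w 19.9 F [ 0.3 -0.5 -2.3] tilt [0.001 0.002]
26478 (array([482.3,  10.5]), array([102.5, 116.4]), 65.16) z [0.1465 0.1475 0.1486]
tilt [0.007 0.002]
```

```bash
python3 - <<'E'
from h import *
a=np.radians(-6.7); R=np.array([[np.cos(a),np.sin(a)],[-np.sin(a),np.cos(a)]])
for n in ['side','scene']:
    c=load(n); im=cv2.imread('pics/%s0.png'%n)
    g=im.max(2); m=(g<60).astype(np.uint8)
    u,v=(337,233) if n=='side' else (298,286)
    k_,l=cv2.connectedComponents(m); m=(l==l[v,u]).astype(np.uint8); x,y,w,h=cv2.boundingRect(m); print(n,(x,y,w,h))
    k=max(cv2.findContours(m,0,1)[0],key=cv2.contourArea)[:,0]
    p=np.array([ray(c,u,v,.02) for u,v in k])[:,:2]@R.T*1000
    lo,hi=p.min(0),p.max(0); print(lo,hi)
    # side cam far edges: +x,-y ; scene cam far edges: -x,+y
    q=np.array([hi[0]-72,lo[1]+65]) if n=='side' else np.array([lo[0]+72,hi[1]-65])
    print('centre',(R.T@q).round(1))
E
```

```text
side (307, 215, 60, 36)
[ 497.40179181 -258.22282325] [ 640.5340246  -120.80265266]
centre [ 542.1 -258.2]
scene (257, 249, 82, 75)
[ 504.0220586  -270.61592967] [ 654.77102452 -135.74519368]
centre [ 548.7 -266.6]
```

step_arm --pt "0.3 -0.5 0.2" --pt "0.5 -0.9 0.4" --pt "0.5 -0.9 0.4" --pt "0.5 -1 0.4" --pt "0.5 -0.9 0.4" --pt "0.4 -0.7 0.2" --pt "0 0 0" --pt "0 0 0" --pt "0 0 0" --turn '[0.3,0.5,0.5,0.5,0.5,0.34,0,0,0]'

```text
time: 25.9
ee_pos: [0.5473, -0.1136, 0.2063]
eef_rot: [0.058, 0.998, 0.0, -0.001]
ft_force: [-1.0, 0.8, -1.9]
width: 0.0198
grip_force: 25.0
```

```bash
python3 - <<'E'
from h import *
pose()
a=np.radians(-6.7); R=np.array([[np.cos(a),np.sin(a)],[-np.sin(a),np.cos(a)]])
for n in ['wrist','side','scene']:
    c=grab(n); w=cloud(c); im=c['image']; cv2.imwrite('pics/t_%s.png'%n,im[...,::-1])
    r=np.hypot(w[...,0]-.549,w[...,1]+.265)<.115
    for nm,q in dict(rim=r&(abs(w[...,2]-.019)<.004),above=r&(w[...,2]>.010)&(w[...,2]<.03),floor=r&(abs(w[...,2]-.004)<.0025)&(im.max(2)<70)).items():
        if q.sum()<5: continue
        p=w[q][:,:2]@R.T*1000; print(n,nm,q.sum(),rect(w[q]),'lo',np.percentile(p,1,axis=0).round(1),'hi',np.percentile(p,99,axis=0).round(1))
E
```

```text
t 25.9 tcp [ 547.3 -113.6  206.3] yclose 83.31 w 19.8 F [-1.   0.8 -1.9] tilt [ 0.    -0.001]
wrist rim 2013 (array([ 549.7, -263.7]), array([130.9, 143.8]), 83.19) lo [ 505.  -262.2] hi [ 647.3 -133.2]
wrist above 2732 (array([ 549.5, -263.7]), array([130.9, 144.2]), 83.19) lo [ 504.7 -262. ] hi [ 647. -133.]
wrist floor 16643 (array([ 548.7, -262. ]), array([127.5, 141.1]), 83.25) lo [ 511.  -258.6] hi [ 642.2 -154.5]
side rim 210 (array([ 548.2, -263.2]), array([137.8, 147.2]), 84.3) lo [ 501.6 -265.3] hi [ 647.1 -129.5]
side above 370 (array([ 547.3, -265.6]), array([141.5, 147.9]), 83.6) lo [ 501.2 -265.2] hi [ 646.4 -130.2]
side floor 679 (array([ 547.8, -264.4]), array([134.3, 144. ]), 84.42) lo [ 508.7 -263.4] hi [ 643.2 -134.3]
scene rim 427 (array([ 548.9, -265.6]), array([131.8, 148.3]), 83.01) lo [ 503.5 -265.4] hi [ 648.8 -134.6]
scene above 647 (array([ 548.8, -265.2]), array([133.3, 147.8]), 83.52) lo [ 504.2 -265.4] hi [ 649.2 -134.8]
scene floor 1875 (array([ 541.6, -244.1]), array([178.1, 163.9]), 84.51) lo [ 505.6 -264.3] hi [ 647.5 -125.6]
```

View pics/t_wrist.png

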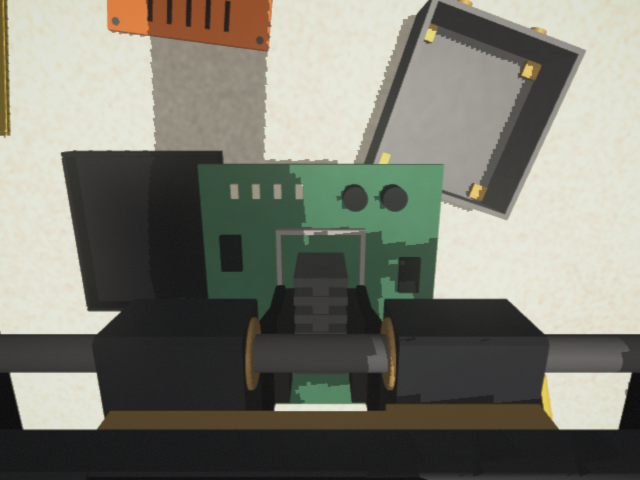

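The wrist view shows the board held level in the gripper (320,240), the empty housing with its brass stand-offs at upper right (470,110), and the black tray at left (140,230). That puts the tray centre near (549,-264) mm with yaw in line.

step_arm --pt "0.01 -0.5 0" --pt "0.01 -0.9 0" --pt "0.01 -1 0" --pt "0.01 -1 0" --pt "0.01 -1 0" --pt "0.01 -1 0" --pt "0 -0.5 0" --pt "0 -0.2 0" --pt "0 0 0" --pt "0 0 0" --turn '[0,0,0,0,0,0,0,0,0,0]'

```text
time: 27.05
ee_pos: [0.5497, -0.2661, 0.2072]
eef_rot: [0.058, 0.998, 0.0, -0.0]
ft_force: [0.5, 0.6, -1.2]
width: 0.0202
grip_force: 25.0
```

step_arm --pt "0 0 -0.5" --pt "0 0 -0.9" --pt "0 0 -1" --pt "0 0 -1" --pt "0 0 -1" --pt "0 0 -0.9" --pt "0 0 -0.5" --pt "0 0 -0.3" --pt "0 0 0" --pt "0 0 0" --turn '[0,0,0,0,0,0,0,0,0,0]'

```text
time: 28.05
ee_pos: [0.5499, -0.2674, 0.0556]
eef_rot: [0.059, 0.998, -0.0, 0.001]
ft_force: [-0.3, -0.3, -1.5]
width: 0.02
grip_force: 25.0
```

```bash
python3 - <<'E'
from h import *
pose()
c=grab('scene'); w=cloud(c); g=c['image'].astype(int)
m=(g[...,1]>g[...,0]+8)&(np.hypot(w[...,0]-.549,w[...,1]+.264)<.11); p=w[m]; print(m.sum(),rect(p),np.percentile(p[:,2],[5,50,95]).round(4))
c=grab('wrist'); w=cloud(c); g=c['image'].astype(int)
m=(g[...,1]>g[...,0]+15)&(np.hypot(w[...,0]-.549,w[...,1]+.264)<.11); p=w[m]; print('wrist',m.sum(),rect(p),np.percentile(p[:,2],[5,50,95]).round(4))
q=(np.hypot(w[...,0]-.549,w[...,1]+.264)<.115)&(abs(w[...,2]-.019)<.004); print('rim',q.sum(),rect(w[q]))
E
```

```text
t 28.05 tcp [ 549.9 -267.4   55.6] yclose 83.29 w 20.0 F [-0.3 -0.3 -1.5] tilt [-0.     0.001]
690 (array([ 568.9, -255.9]), array([130.6,  83.6]), 81.75) [0.0409 0.0446 0.0485]
wrist 26565 (array([ 551.1, -263.5]), array([122.6, 117. ]), 83.31) [0.043  0.044  0.0451]
rim 5595 (array([ 521.4, -260.3]), array([130.5,  87. ]), 83.32)
```

step_arm --pt "-0.05 0 -0.3" --pt "0 0 -0.4" --pt "0 0 -0.3" --pt "0 0 -0.2" --pt "0 0 -0.12" --pt "0 0 -0.06" --pt "0 0 -0.04" --pt "0 0 -0.02" --pt "0 0 0" --pt "0 0 0" --turn '[0,0,0,0,0,0,0,0,0,0]'

```text
time: 29.15
ee_pos: [0.5482, -0.2674, 0.0191]
eef_rot: [0.059, 0.998, 0.0, 0.0]
ft_force: [-1.1, 1.2, -0.3]
width: 0.0201
grip_force: 25.0
```

step_arm --pt "0 0 -0.03" --pt "0 0 0" --pt "0 0 0" --turn '[0,0,0]'

```text
time: 29.45
ee_pos: [0.5483, -0.2674, 0.0191]
eef_rot: [0.059, 0.998, 0.0, 0.0]
ft_force: [-3.7, 2.7, 9.4]
width: 0.02
grip_force: 25.0
```

On the tray floor. Releasing and withdrawing.

step_arm --pt "0 0 0.03" --pt "0 0 0" --pt "0 0 0" --pt "0 0 0" --pt "0 0 0" --turn '[0,0,0,0,0]' --grip 0.6

```text
time: 29.95
ee_pos: [0.5481, -0.2672, 0.0187]
eef_rot: [0.059, 0.998, 0.0, -0.0]
ft_force: [-0.2, -0.3, -0.2]
width: 0.0346
grip_force: 0.0
```

step_arm --pt "0 0 0.3" --pt "0 0 0.6" --pt "0 0 1" --pt "0 0 1" --pt "0 0 1" --pt "0 0 1" --pt "0 0 1" --pt "0 0 1" --pt "0 0 1" --pt "0 0 0.5" --pt "0 0 0" --pt "0 0 0" --turn '[0,0,0,0,0,0,0,0,0,0,0,0]'

```text
time: 31.15
ee_pos: [0.5479, -0.2671, 0.2283]
eef_rot: [0.059, 0.998, 0.0, -0.0]
ft_force: [0.8, -0.5, -0.5]
width: 0.035
grip_force: 0.0
```

```bash
python3 - <<'E'
from h import *
pose()
c=grab('wrist'); w=cloud(c); g=c['image'].astype(int)
m=(g[...,1]>g[...,0]+15)&(np.hypot(w[...,0]-.549,w[...,1]+.264)<.11); p=w[m]; print('board',m.sum(),rect(p),np.percentile(p[:,2],[5,50,95]).round(4))
q=(np.hypot(w[...,0]-.549,w[...,1]+.264)<.115)&(abs(w[...,2]-.019)<.004); print('rim',q.sum(),rect(w[q]))
c=grab('scene'); s=cv2.imread('pics/scene0.png'); a=c['image'][...,::-1]
cv2.imwrite('pics/final.png',a)
E
```

```text
t 31.15 tcp [ 547.9 -267.1  228.3] yclose 83.29 w 35.0 F [ 0.8 -0.5 -0.5] tilt [ 0. -0.]
board 10324 (array([ 548.9, -265.5]), array([103.6, 116.5]), 83.37) [0.006  0.0074 0.0087]
rim 3329 (array([ 549.7, -263.4]), array([130.3, 144.2]), 83.45)
```

View pics/final.png

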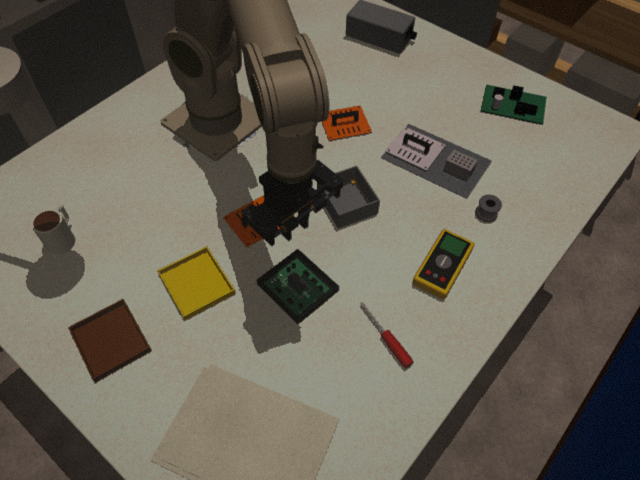

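The scene view shows the cover (415,148) and shield (460,162) side by side on the mat, and the board flat and parts upward in the black tray (298,285). The meter, spool and driver have not moved, and the arm is clear. Handing in.

```bash
python3 -c "
from bench import *
print(close_job())"
```

```text
the job is handed in; nothing more can be done
None
```

The job is done and handed in after about 31 s of robot time: the cover and shield lie flat side by side on the grey mat, the board lies flat with its parts upward in the black tray, and the meter, spool and screwdriver were left where they were.

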